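# Feed the tube to the length stop and lock it with the cam lever

### The job

A ring blank has just been sawn off, and the tube in the cut-off jig must be set for the next one: flip the cam lever wide open, slide the brass tube forward until it bears lightly but surely on the end face of the stop rod, then swing the lever back over centre until it is fully home and the tube is clamped there. Feel the tube up to the stop and hold it there a moment: the rod is held only by a thumbscrew and must not be shoved out of its setting. Do not force the lever against its stops, and leave the cut blanks, the pliers and the bur stand where they are.

Things in the scene. Friction and masses are not known exactly. Their poses are not given: they have to be found in the camera images.
- saw_jig: Bench cut-off jig for tube, fixed. Dark steel base plate 240 x 104 x 12 mm (x -132 to +108 mm, y -66 to +38). Origin on the bench below the tube's line; x = feed direction (to the stop rod), y level, to the left of the feed, z up. The tube's line is y = 0, 40 mm up. Slotted saw guide posts at x 37 to 51 mm, 64 mm high; stop rod's bracket at x 86 to 104 mm, 70 mm high. Cam lever on the y < 0 side
- clamp_head (a point): Clamp head, 60 (x) by 92 mm (y -62 to +30), fixed to the jig; this point is on top of its steel cover plate, 61 mm above the bench, over the tube's line; axes as the jig's. The tube runs through it on a floor 30 mm high, between the shoe and a sprung fence pad (face at y = +10 mm when clamped, 3.2 mm nearer when open)
- v_rest (a point): V rest under the tube, 12 mm long (jig x -108 to -96 mm), 24 mm wide, shallow, lower than the tube's axis; this point is on the tube's line, 40 mm up; axes as the jig's. Behind it the tube's tail is free all round, with only the 12 mm base plate or the bench below
- stock_tube: Brass tube, 20 mm outside diameter, 220 mm long, 0.27 to 0.44 kg, lying level in the jig. Origin at its middle, on its axis; x along it to the stop. Clamped at the start; with the lever open it has some 3 mm of side play and, gripped, drags with a friction of some 3 to 10 N: the stop is felt as a rise above that. Its tail behind the V rest can be gripped from above
- tube_front (a point): Centre of the tube's front end face (towards the stop rod), on its axis
- tube_tail (a point): Centre of the tube's rear end face, on its axis; x points along the tube towards the stop
- stop_rod: Steel length stop, a 10 mm rod with an 18 mm disc on its end, on the tube's line ahead of the tube; axes as the jig's. Only a thumbscrew's friction holds it: a push of about 9 N along the rod shifts it
- stop_face (a point): Centre of the stop rod's end face, which the tube's front end must meet; axes as the jig's. At the start it is 12 to 36 mm ahead of the tube's front end
- cam_lever (a joint): Lever's angle, rad: 0 = fully home (clamped), where it starts; 1.6 = wide open; solid stops. Opens anticlockwise from above about a vertical axis. Dead centre 0.35: below it the squeeze pulls it home, above it throws it open to about 1.1; beyond 1.25 it is slack. In the jig's frame it points from the pivot at 195 degrees from x when home, 287 wide open. 4 to 6 N at the handle flip it either way
- lever_pivot (a point): Lever's vertical pivot axis at the level of the lever's middle, 70 mm above the bench; fixed to the jig at x = 0, y = -42 mm, axes as the jig's
- lever_handle (a point): Middle of the lever's handle, 75 mm from the pivot, 70 mm above the bench; x points from pivot to tip. The lever is a level bar; the black handle, 15 mm wide, 12 mm high (64 to 76 mm up), spans 42 to 103 mm from the pivot, higher than the tube, with free space on both flanks: push it with closed fingers or pinch it from above
- clamp_shoe: Loose steel shoe, 47 x 10 x 20 mm, inside the clamp head; the cam drives it sideways against the tube (about 80 N when clamped); axes as the jig's
- ring_blank_1: Cut ring blank, brass, 20 mm diameter, 16 mm high, standing on its end on the bench beyond the stop rod. Origin at the centre of its underside
- ring_blank_2: Second cut ring blank, the same, on the other side of the stop rod's line
- flat_pliers: Flat-nose pliers with orange handles, 160 x 56 x 13 mm, lying on the bench behind the jig (jig y about +85 to +100 mm). Origin at the centre of the underside, x along them
- bur_block: Hardwood bur stand, 36 x 92 x 49 mm, on the bench to the right of the jig. Origin at the centre of its underside
Things that resemble listed ones, but are neither listed nor needed, are in the scene too. There is more than one size of the stock_tube; the job needs the larger.

How it is judged (in metres and radians):
On the way, in this order (a step that is already met when the one before it is completed fails the run):
1. the cam lever is open (beyond 1.35 rad) (value of joint cam_lever above 1.35 rad), for 0.2 s.
2. with the lever open, the tube bears on the stop rod (over 2 N for 0.3 s) (value of joint cam_lever above 1.35 rad and contact force between stock_tube and stop_rod above 2 N), for 0.3 s.
At the end, for the whole second after the job is handed in: The lever is home (below 0.1 rad), the shoe bears on the tube with over 40 N, the tube lies still in the jig with its front end within 2 mm of the stop face along the jig and 4 mm in all, and the stop rod is within 2 mm of its first setting (value of joint cam_lever below 0.1 rad and contact force between clamp_shoe and stock_tube above 40 N and x of tube_front in the frame of stop_face between -0.002 and 0.002 m and distance between tube_front and stop_face below 0.004 m and distance of stop_face from where it was at the start of the episode below 0.002 m and linear speed of stock_tube below 0.01 m/s); the robot touches nothing.
It fails at once if the stop rod is pushed more than 2 mm out of its setting (distance of stop_face from where it was at the start of the episode above 0.002 m).
It fails at once if the lever is forced (the fingers press on it with more than 40 N) (contact force between the fingers and cam_lever above 40 N).
It fails at once if a cut blank, the pliers or the bur stand is moved more than 20 mm (distance of any of ring_blank_1, ring_blank_2, flat_pliers, bur_block from where it was at the start of the episode above 0.02 m).
It also fails if it takes over 72 s, if anything falls off the work surface, if the arm or the gripper's body presses on something with over 40 N, if the wrist force passes 120 N, or if a joint passes its speed limit or range.

### The arm

A 7-joint arm with a two-finger parallel gripper is mounted at the origin on a cart in front of the work surface, level with it; the furniture and walls round the work are solid. World frame = base frame: x ahead of the robot, y to its left, z up, the work surface at z = 0. Lengths are in mm, angles in rad, forces in N, time in s.
With the tool pointing down it reaches from about 425 to 925 mm from the base axis. Payload 6.8 kg.
Tool frame: the origin (TCP) lies on the centre line of the jaws, within the pads' length; the fingertips stand 22 mm ahead of it and the grasp point (between the pads) lies 3 mm ahead of it; z points along the fingers, x is the direction in which the jaws open and shut, and the axes are right-handed (so a half turn about z gives the same grasp; the last joint's range is limited). The gripper opens to 85 mm and grips with 20 to 120 N. Pads are 22 mm wide; open, the fingers measure 114 mm over their backs; the gripper's body (76 mm by 85 mm) begins 54 mm behind the grasp point. The pads swing forward as they close: fully open they stand 13 mm farther back than shut.
Start: joints at [-0.108, 0.477, 0.022, 1.555, -0.011, 1.109, -0.083], TCP at [675.016, 0.006, 253.308] pointing down, gripper open.
Joint ranges: [-2.96, 2.96], [-0.34, 2.1], [-1.41, 1.46], [0.24, 2.44], [-1.37, 4.51], [0.17, 1.92], [-2.96, 2.96]. Speed limits (rad/s): [2.39, 2.39, 3.14, 3.14, 3.14, 3.14, 3.14].

### API

Orientations are given as a rotation vector (axis times angle).
In Python, from workcell import manip, imaging gives the robot as it stands. The module is installed in compiled form; this text tells all that it offers. Calls block until the motion is done:
- manip.movep(position, orientation): joint-space move of the TCP to a pose.
- manip.move_straight(position, attitude=None, speed=150, force_limit=None): straight line of the TCP; attitude=None keeps the orientation; speed is the mean speed in mm/s. With force_limit (N) it stops when the force on the tool has changed by that much, and returns True; else False.
- manip.movej(angles): joint-space move.
- manip.gripper_open() and manip.close(newtons=None): open the fingers fully, or close them until they stop; newtons is the grip in N (None keeps the last).
- manip.sleep(seconds).
- manip.solve_ik(position, orientation): joint angles nearest the present ones, or None.
- manip.read_state(): the state.
- imaging.camera(name): name is "scene" or "side" or "wrist"; returns the picture (480x640x3 uint8, red, green, blue); there is no depth.
- imaging.calibration(name): a dict with "fx", "fy", "cx", "cy" (pixels), "R" (3x3) and "t" (3): a world point X has camera coordinates R X + t; the wrist camera has in their place "T_tool_cam" (4x4, takes a point from camera to tool coordinates, whose origin is the TCP and whose axes are the tool frame's). Camera axes: x right, y down, z forward; pixel columns grow to the right and rows downward; lengths in mm; the calibration is good to about 2 mm. A picture is of the moment at which its call begins: read the wrist's pose just before it. calibration takes no time and is no camera call.
A pose or a line that the arm cannot do raises manip.MotionError and nothing moves.
- manip.job_done(): hands the job in, once; it reports no verdict.
The state is a dict: "time_s": time; "qpos": joint angles; "joint_vel": joint speeds; "joint_torque": joint torques, N m; "tcp_pos": TCP position; "tcp_rot": TCP orientation; "ft_force": force on the tool from outside, world axes, zero at the start; "wrist_torque": the same for the moment, N m; "grip_width": finger opening in mm.
Only numpy, scipy, OpenCV 4.12 (cv2) and the standard library are available. Lean on these libraries where they do the work, as an engineer would, in place of code of your own. Each camera call takes 0.05 s, during which the arm holds its last target.

## Working session

There is one attempt and no reset: what is moved stays moved. The work goes in short steps, each a Python script; the robot and the scene stay as the last script left them, time stands still between calls to the robot, and variables do not carry over. Pictures are saved under pics/ and viewed, and the job is handed in when it is done.

```bash
mkdir -p pics; ls; python3 - <<'E'
from workcell import manip, imaging
import cv2,numpy as np
np.set_printoptions(precision=4,suppress=True)
s=manip.read_state();print(s)
for n in("scene","side","wrist"):
    im=imaging.camera(n);cv2.imwrite(f"pics/{n}0.png",im[:,:,::-1]);print(n,imaging.calibration(n))
E
```

```text
pics
{'time_s': 0.0, 'qpos': array([-0.1081,  0.4778,  0.0223,  1.5565, -0.0115,  1.1093, -0.0831]), 'joint_vel': array([-0.0016, -0.0016,  0.0003, -0.002 ,  0.0006,  0.0005,  0.0008]), 'joint_torque': array([ -0.0005, -59.6444,   1.6077, -28.1195,   0.0124,   0.0094,
         0.    ]), 'tcp_pos': array([674.4357,  -0.0158, 252.3226]), 'tcp_rot': array([ 3.1415,  0.    , -0.0029]), 'ft_force': array([ 0.3779, -0.5862,  0.4728]), 'wrist_torque': array([-0.0537, -0.0046, -0.0222]), 'grip_width': 85.21038642647969}
scene {'fx': 488.6538671148167, 'fy': 488.6538671148167, 'cx': 321.79912915961876, 'cy': 241.86021038643773, 'R': array([[ 0.8622, -0.5063,  0.0182],
       [-0.2349, -0.4314, -0.871 ],
       [ 0.4488,  0.7467, -0.4909]]), 't': array([-534.2117,  187.6751,  858.3268])}
side {'fx': 475.67617390953467, 'fy': 475.67617390953467, 'cx': 322.7029153165447, 'cy': 246.07593526731756, 'R': array([[ 0.9998, -0.0004,  0.0208],
       [ 0.0189, -0.3978, -0.9173],
       [ 0.0086,  0.9175, -0.3977]]), 't': array([-598.7657,   61.4039,  894.951 ])}
wrist {'fx': 346.86170132883313, 'fy': 346.86170132883313, 'cx': 317.7783953777567, 'cy': 240.44387926323455, 'T_tool_cam': array([[   1.    ,   -0.0001,    0.0008,    0.1417],
       [  -0.0002,    0.9609,    0.277 ,  -71.0444],
       [  -0.0008,   -0.277 ,    0.9609, -120.9482],
       [   0.    ,    0.    ,    0.    ,    1.    ]])}
```

View pics/scene0.png

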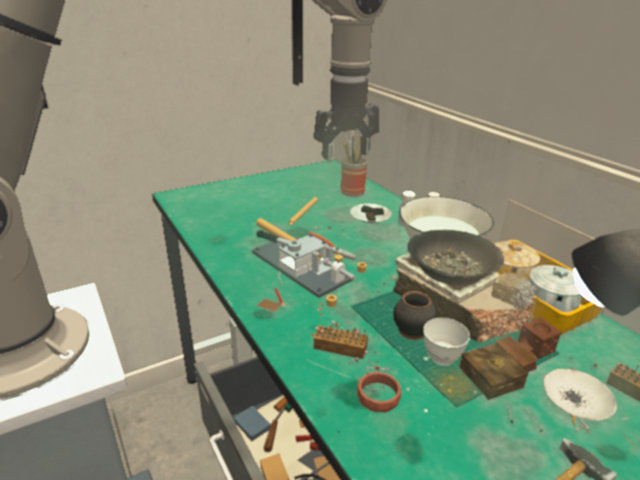

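View pics/side0.png

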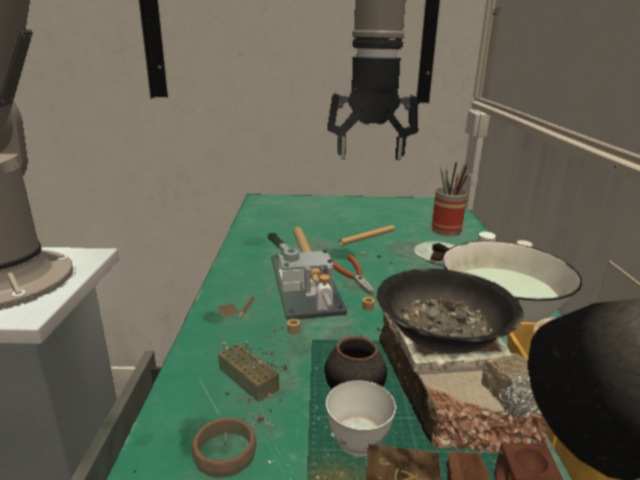

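View pics/wrist0.png

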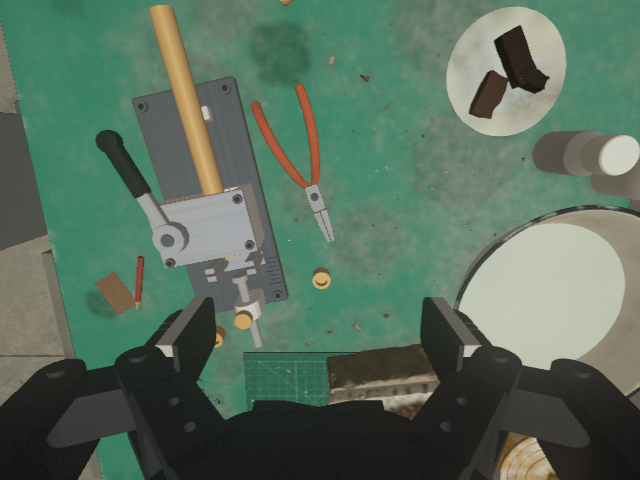

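The wrist view shows the whole jig: feed direction points down the image (world -y). The pivot is at about (171,238), the handle knob at (108,140), the tube tail at (162,8), and the base corners at (137,100), (234,78) and (285,298). I'll enlarge it and take measurements.

```bash
cat > h.py <<'E'
from workcell import manip, imaging
import cv2,numpy as np
from scipy.spatial.transform import Rotation as Ro
np.set_printoptions(precision=3,suppress=True)
def ray(uv,name="wrist",st=None):
    c=imaging.calibration(name)
    d=np.array([(uv[0]-c["cx"])/c["fx"],(uv[1]-c["cy"])/c["fy"],1.])
    if name=="wrist":
        T=np.array(c["T_tool_cam"]);R=Ro.from_rotvec(st[1]).as_matrix()
        return st[0]+R@T[:3,3], R@T[:3,:3]@d
    R=np.array(c["R"]);return -R.T@np.array(c["t"]),R.T@d
def onz(uv,z,name="wrist",st=None):
    o,d=ray(uv,name,st);return o+d*(z-o[2])/d[2]
def snap(name,f):
    s=manip.read_state();im=imaging.camera(name)
    cv2.imwrite(f"pics/{f}.png",im[:,:,::-1]);return (s["tcp_pos"],s["tcp_rot"]),im
E
python3 - <<'E'
import cv2
im=cv2.imread("pics/wrist0.png")
cv2.imwrite("pics/w0a.png",cv2.resize(im[0:180,80:300],None,fx=3.3,fy=3.3,interpolation=2))
cv2.imwrite("pics/w0b.png",cv2.resize(im[170:350,130:330],None,fx=3.3,fy=3.3,interpolation=2))
E
```

```text
(no output)
```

View pics/w0a.png

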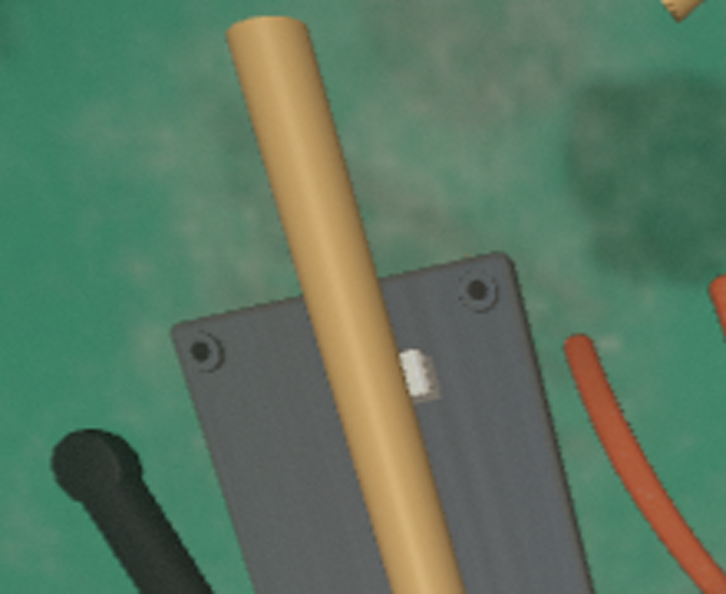

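View pics/w0b.png

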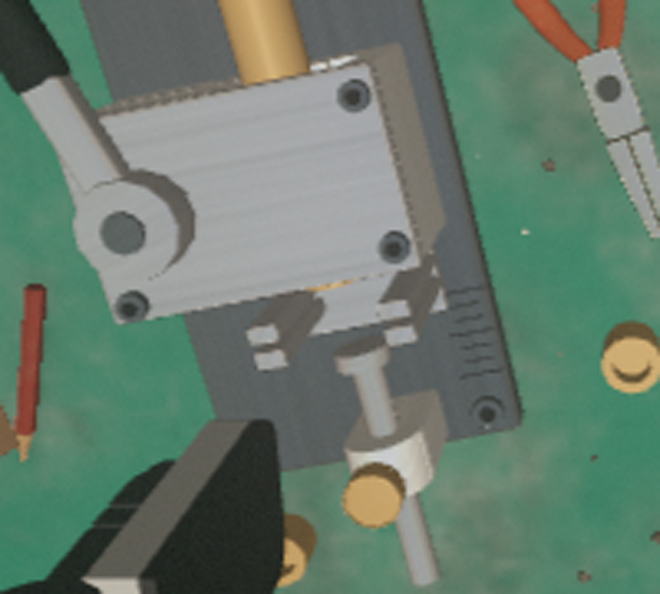

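```bash
cat > m.py <<'E'
from h import *
st=(np.array([674.4357,-0.0158,252.3226]),np.array([3.1415,0,-.0029]))
A=onz((132.0,98.0),12,st=st);B=onz((235.6,76.8),12,st=st);C=onz((288.2,300),12,st=st)
print(A,B,C,np.linalg.norm(A-B),np.linalg.norm(B-C))
src=np.array([[-132,-66],[-132,38],[108,38]],float);dst=np.array([A,B,C])[:,:2]
def fit(src,dst):
    a=src-src.mean(0);b=dst-dst.mean(0)
    th=np.arctan2((a[:,0]*b[:,1]-a[:,1]*b[:,0]).sum(),(a*b).sum())
    R=np.array([[np.cos(th),-np.sin(th)],[np.sin(th),np.cos(th)]]);return th,R,dst.mean(0)-R@src.mean(0)
th,R,t=fit(src,dst);print("th",th,"t",t,"res",(src@R.T+t)-dst)
J=lambda p:(np.array(p[:2])-t)@R
for n,uv,z in [("pivot",(167.6,240.6),80),("pivot70",(167.6,240.6),70),("knob",(80+92/3.3,465/3.3),76),("tailL",(80+228/3.3,36/3.3),40),("tailR",(80+310/3.3,30/3.3),40),("tailmidtop",(80+270/3.3,16/3.3),50),
 ("stopL",(130+335/3.3,170+358/3.3),40),("stopR",(130+390/3.3,170+350/3.3),40),("coverscrew1",(130+354/3.3,170+96/3.3),61),("coverscrew2",(130+394/3.3,170+246/3.3),61),("coverscrew3",(130+131/3.3,170+306/3.3),61)]:
    p=onz(uv,z,st=st);print(n,p,J(p))
E
python3 m.py
```

```text
[494.263 110.531  12.   ] [595.98  129.363  12.   ] [ 640.713 -103.851   12.   ] 103.44601620888356 237.4654869848769
th -1.3813509170332001 t [583.504  -6.35 ] res [[-0.436  0.329]
 [-0.014  1.081]
 [ 0.449 -1.411]]
pivot [542.278 -13.736  80.   ] [ -0.509 -41.88 ]
pivot70 [537.759 -16.627  70.   ] [  1.479 -46.862]
knob [501.472  70.621  76.   ] [-91.041 -66.07 ]
tailL [532.719 175.554  40.   ] [-188.212  -15.622]
tailR [553.755 176.883  40.   ] [-185.557    5.288]
tailmidtop [547.893 176.714  50.   ] [-186.494   -0.501]
stopL [585.37  -66.002  40.   ] [58.936 -9.401]
stopR [602.738 -63.306  40.   ] [59.559  8.164]
coverscrew1 [601.539  19.949  61.   ] [-22.432  22.665]
coverscrew2 [610.181 -23.054  61.   ] [21.43  23.054]
coverscrew3 [533.059 -41.227  61.   ] [ 24.754 -56.11 ]
```

The measured jig pose matches the given sizes: 103.4 mm for 104, 237.5 for 240, and the pivot at (-0.5,-41.9) for (0,-42). The gap to the stop is about 24 mm. Next I'll open the lever with closed fingers, following its arc.

```bash
cat >> h.py <<'E'
TH=-1.38135;T0=np.array([583.5,-6.35])
RJ=np.array([[np.cos(TH),-np.sin(TH)],[np.sin(TH),np.cos(TH)]])
W=lambda x,y,z:np.r_[RJ@np.array([x,y],float)+T0,z]
J=lambda p:(np.array(p[:2])-T0)@RJ
down=lambda yaw:(Ro.from_euler('z',yaw)*Ro.from_rotvec([np.pi,0,0])).as_rotvec()
def lev(a,off,r=78):
    """jig-frame finger position beside the lever at angle a, off mm ahead (+, opening sense) of its axis"""
    b=np.radians(195)+a
    return np.array([0,-42])+r*np.array([np.cos(b),np.sin(b)])+off*np.array([-np.sin(b),np.cos(b)])
def levyaw(a): return np.radians(195)+a+TH-np.pi
def fj():
    s=manip.read_state();return np.r_[s["ft_force"][:2]@RJ,s["ft_force"][2]],s
E
python3 - <<'E'
from h import *
manip.close(20)
p=lev(0,-30);manip.movep(W(*p,150),down(levyaw(0)))
manip.move_straight(W(*p,80),speed=120,force_limit=15)
f,s=fj();print(s["time_s"],s["tcp_pos"],J(s["tcp_pos"]),p,f,s["grip_width"])
E
```

```text
2.7333 [535.847  68.896  80.429] [-82.873 -32.631] [-83.107 -33.21 ] [ 0.262 -0.131 -0.398] 0.05088437042717317
```

```bash
python3 - <<'E'
from h import *
snap("side","s1");st,im=snap("wrist","w1")
for a in np.arange(0,1.51,0.15):
    hit=manip.move_straight(W(*lev(a,-18.5),80),down(levyaw(a)),speed=60,force_limit=22)
    f,s=fj();print(round(a,2),hit,round(s["time_s"],2),J(s["tcp_pos"])-lev(a,-18.5),f)
    if hit:break
snap("wrist","w2")
E
```

```text
0.0 False 3.17 [ 0.221 -0.5  ] [ 0.07   0.25  -0.228]
0.15 False 3.52 [-0.315  0.787] [-1.289  0.839  0.052]
0.3 False 3.88 [ 0.142 -0.165] [-0.738  0.506  0.321]
0.45 False 4.22 [ 0.472 -0.26 ] [-0.119  0.038 -0.17 ]
0.6 False 4.58 [0.18  0.212] [-1.205 -0.155  0.699]
0.75 False 4.92 [-0.12   0.472] [-0.254 -0.549 -0.112]
0.9 False 5.28 [-0.281  0.535] [-0.159 -0.373  0.196]
1.05 False 5.62 [-0.359  0.498] [-0.461 -0.56   0.369]
1.2 False 5.97 [-0.388  0.419] [ 1.054  1.094 -0.608]
1.35 False 6.33 [-0.433  0.326] [-0.531  1.022 -0.594]
1.5 False 6.67 [-0.373  0.184] [ 0.561  0.459 -0.375]
```

View pics/w2.png

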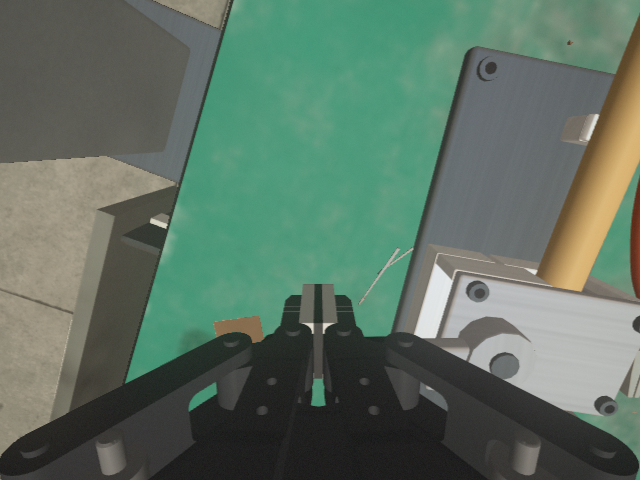

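The lever now runs left from the pivot (505,365) and disappears under the gripper. I'll lift clear over the tube tail and measure its angle from there.

```bash
python3 - <<'E'
from h import *
p=lev(1.5,-28)
manip.move_straight(W(*p,80),speed=100)
manip.move_straight(W(*p,150),speed=200)
manip.movep(W(-20,-40,260),down(np.pi/2+TH))
st,_=snap("wrist","w3");snap("side","s3");print(st,manip.read_state()["time_s"])
E
```

```text
(array([539.868,   5.745, 258.709]), array([ 3.127,  0.298, -0.004])) 8.1833
```

View pics/w3.png

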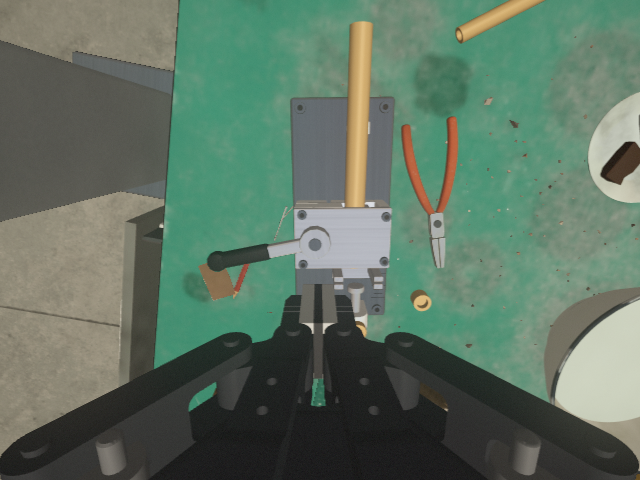

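```bash
python3 - <<'E'
from h import *
st=(np.array([539.868,5.745,258.709]),np.array([3.127,0.298,-0.004]))
g=lambda u,v,z:J(onz((u,v),z,st=st))
print("pivot",g(315,241,80)); k=g(217,260.5,74);d=k-[0,-42];print("knob",k,np.linalg.norm(d),np.degrees(np.arctan2(d[1],d[0]))%360)
d=g(267,251,73)-[0,-42];print("handle root",d,np.degrees(np.arctan2(d[1],d[0]))%360)
print("corners",g(291,97.5,12),g(395,97,12))
print("tail top",g(361,22,50),"mid tube",g(358,115,50),"near head",g(356,205,50))
print("stop disc top",g(356,287,49))
im=cv2.imread("pics/w3.png")
cv2.imwrite("pics/w3a.png",cv2.resize(im[190:330,190:410],None,fx=3.6,fy=3.6,interpolation=2))
E
```

```text
pivot [ -4.11 -43.  ]
knob [  16.697 -134.544] 94.03814405912196 280.2272778510491
handle root [  7.648 -45.655] 279.50945968197857
corners [-131.675  -67.121] [-132.19    35.361]
tail top [-186.287   -4.52 ] mid tube [-112.94    -4.617] near head [-31.46   -3.857]
stop disc top [54.268 -1.07 ]
```

View pics/w3a.png

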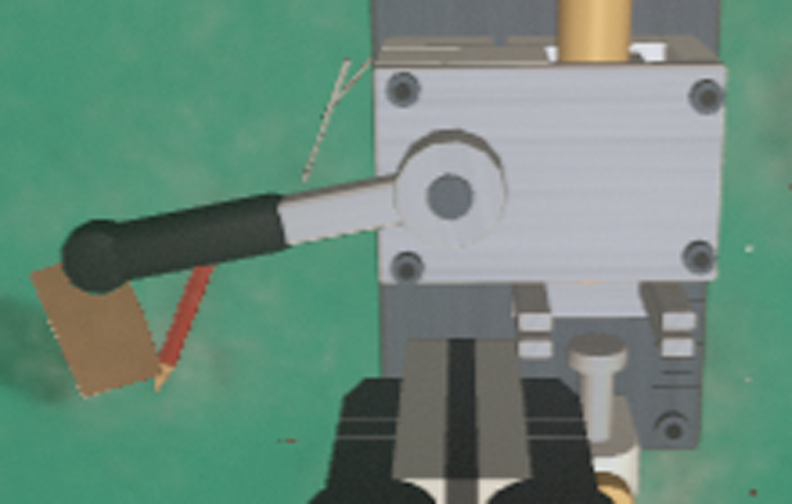

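The lever reads about 280 to 282°, so roughly 1.5 rad: open. The tube has moved to y ≈ -3 in the jig, as expected from its side play, with its tail at x ≈ -186. Next I'll grip the tail.

```bash
python3 - <<'E'
from h import *
o=down(np.pi/2+TH)
manip.gripper_open()
manip.movep(W(-163,-3,120),o)
hit=manip.move_straight(W(-163,-3,46),speed=120,force_limit=12)
f0,s=fj();print(hit,s["tcp_pos"],J(s["tcp_pos"]),f0)
manip.close(40);manip.sleep(.3)
f,s=fj();print(s["grip_width"],J(s["tcp_pos"]),s["tcp_pos"][2],f,s["time_s"])
snap("wrist","w4");snap("side","s4")
E
```

```text
False [550.501 153.098  46.694] [-162.81    -2.382] [-0.5   -0.476  0.72 ]
18.37871588816828 [-163.025   -2.821] 46.118095661016845 [-0.723 -1.462  2.636] 11.475
```

View pics/w4.png

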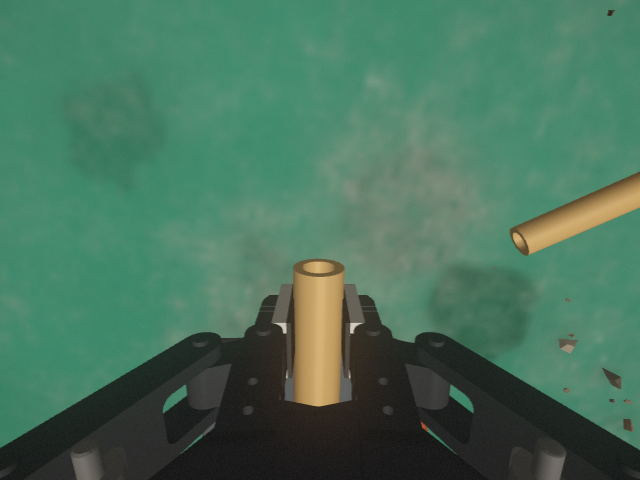

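The tube is gripped: width 18.4, with the pads just above its axis. I'll advance in small steps and watch the axial force.

```bash
python3 - <<'E'
from h import *
f,s=fj();x0=-163.0
for d in [3,6,8,10]:
    hit=manip.move_straight(W(x0+d,-3,46),speed=20,force_limit=14)
    f,s=fj();print(d,hit,J(s["tcp_pos"])-[x0,0],f,s["grip_width"],s["time_s"])
    if hit:break
E
```

```text
3 False [ 1.06  -2.884] [-4.442 -0.669  1.692] 18.650584250426938 11.875
6 False [ 3.785 -2.862] [-5.901  0.562  2.134] 18.569385330424193 12.175
8 False [ 5.64  -2.892] [-5.607 -1.167  1.932] 18.855429112777337 12.425
10 False [ 7.595 -2.933] [-6.497  0.035  3.149] 18.67184332055165 12.675
```

Drag is about 6 N, and the arm gives roughly 2.5 N/mm, so it is soft enough to feel the stop safely. I'll go on in 1 mm steps with averaged force readings.

```bash
cat >> h.py <<'E'
def favg(n=6,dt=.02):
    F=[];X=[]
    for _ in range(n):
        manip.sleep(dt);f,s=fj();F.append(f);X.append(J(s["tcp_pos"]))
    return np.mean(F,0),np.mean(X,0),s
E
python3 - <<'E'
from h import *
x0=-163.0;base=[];d=10
while d<38:
    d+=1.0 
    manip.move_straight(W(x0+d,-3,46),speed=20,force_limit=12)
    f,x,s=favg();print(d,x-[x0,0],f,round(s["time_s"],2))
    if len(base)>=3 and -f[0]>np.median(base)+2.0: break
    base.append(-f[0])
E
```

```text
11.0 [ 8.382 -2.948] [-6.663 -0.46   2.249] 13.03
12.0 [ 9.317 -2.94 ] [-6.714 -0.716  2.211] 13.38
13.0 [10.287 -2.967] [-7.112 -0.477  2.6  ] 13.72
14.0 [11.268 -2.972] [-7.451 -0.743  2.468] 14.07
15.0 [12.266 -2.975] [-6.885 -0.938  2.221] 14.43
16.0 [13.262 -2.982] [-7.303 -0.527  2.698] 14.78
17.0 [14.244 -2.994] [-7.203 -0.88   1.99 ] 15.12
18.0 [15.233 -2.984] [-7.276 -0.843  2.425] 15.47
19.0 [16.227 -3.008] [-7.086 -0.679  2.668] 15.82
20.0 [17.202 -3.02 ] [-7.361 -0.697  2.532] 16.18
21.0 [18.198 -3.02 ] [-7.072 -0.709  2.537] 16.52
22.0 [19.178 -3.049] [-7.063 -0.742  2.337] 16.88
23.0 [20.168 -3.062] [-7.402 -0.502  2.221] 17.23
24.0 [21.162 -3.064] [-7.437 -0.611  2.327] 17.57
25.0 [22.149 -3.073] [-7.214 -0.978  2.697] 17.93
26.0 [23.067 -3.082] [-7.358 -0.832  2.562] 18.27
27.0 [23.259 -3.106] [-9.179 -1.182  2.4  ] 18.62
28.0 [23.336 -3.111] [-11.494  -0.889   2.431] 18.98
```

Clear contact at 23.2 mm: the tool has stopped advancing and the force is up 4.2 N (slip limit about 9 N). I'll hold there, then let go without a jerk.

```bash
python3 - <<'E'
from h import *
for _ in range(4):
    f,x,s=favg(10,.025);print(x,f,round(s["time_s"],2))
manip.gripper_open()
f,x,s=favg();print(x,f,s["grip_width"])
x=J(s["tcp_pos"])
manip.move_straight(np.r_[W(*x,130)],speed=150)
manip.movep(W(-40,-40,260),down(np.pi/2+TH))
st,_=snap("wrist","w5");snap("scene","c5");snap("side","s5");print(st,manip.read_state()["time_s"])
im=cv2.imread("pics/w5.png");cv2.imwrite("pics/w5a.png",cv2.resize(im[0:300,170:470],None,fx=2,fy=2,interpolation=2))
E
```

```text
[-139.661   -3.108] [-11.221  -1.388   2.636] 19.23
[-139.662   -3.101] [-11.455  -1.352   2.647] 19.48
[-139.666   -3.109] [-11.159  -1.144   2.6  ] 19.73
[-139.644   -3.11 ] [-11.224  -1.225   2.216] 19.98
[-134.891   -2.997] [-0.081 -0.145 -0.106] 85.35291759236883
(array([536.041,  26.288, 258.465]), array([-3.127, -0.298,  0.003])) 22.2917
```

View pics/w5a.png

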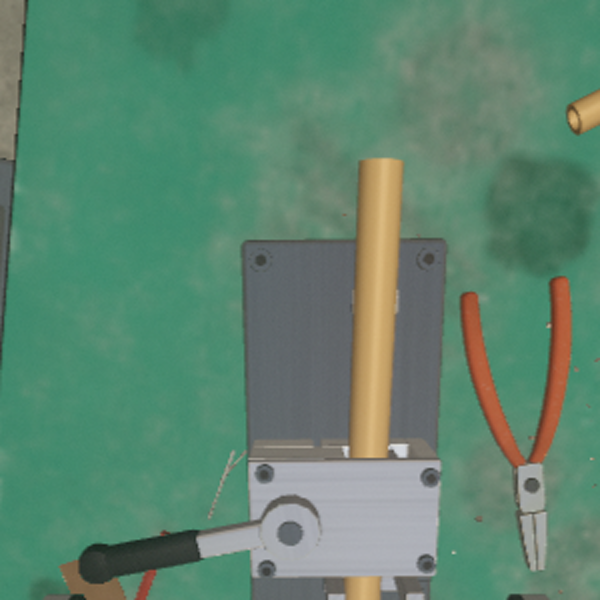

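```bash
python3 - <<'E'
from h import *
st=(np.array([536.041,26.288,258.465]),np.array([-3.127,-0.298,0.003]))
g=lambda u,v,z:J(onz((170+u/2,v/2),z,st=st))
print("tail",g(381,159,50),"nearhead",g(370,455,50),g(290,533,80),"knob",g(95,563,74), "corners",g(243,241,12),g(447,240,12))
manip.movep(W(70,0,200),down(np.pi/2+TH))
st,_=snap("wrist","w6");print(st,manip.read_state()["time_s"])
im=cv2.imread("pics/w6.png");cv2.imwrite("pics/w6a.png",cv2.resize(im[150:330,210:430],None,fx=3.3,fy=3.3,interpolation=2))
E
```

```text
tail [-163.159   -3.149] nearhead [-30.317  -3.903] [ -0.844 -42.794] knob [  16.627 -135.4  ] corners [-131.291  -66.76 ] [-131.835   35.461]
(array([596.501, -74.985, 198.434]), array([-3.127, -0.297,  0.004])) 22.9333
```

View pics/w6a.png

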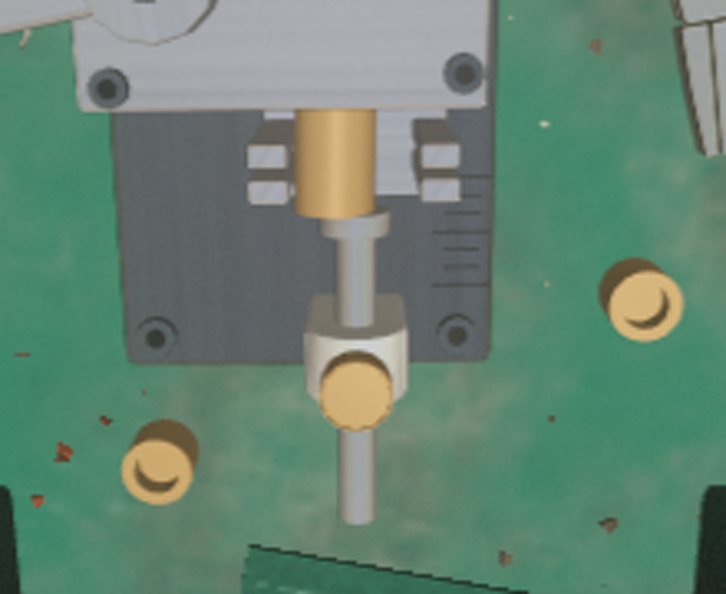

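The picture shows the tube's front end (337,215) up against the stop disc (355,215). It sits sideways by its play, which the clamping will take out. The tail reads x = -163.2, which matches the expected -163. Now I'll swing the lever home from its other flank.

```bash
python3 - <<'E'
from h import *
manip.close(20)
p=lev(1.5,32);manip.movep(W(*p,150),down(levyaw(1.5)))
manip.move_straight(W(*p,80),speed=120,force_limit=15)
for a in [1.5,1.35,1.2,1.05,.9,.75,.6,.5,.4,.3,.2,.1,.03]:
    hit=manip.move_straight(W(*lev(a,18.5),80),down(levyaw(a)),speed=50,force_limit=20)
    f,s=fj();print(round(a,2),hit,round(s["time_s"],2),J(s["tcp_pos"])-lev(a,18.5),f)
    if hit:break
E
```

```text
1.5 False 25.42 [-0.454  0.124] [-0.53  -0.579  0.398]
1.35 False 25.81 [0.024 0.099] [ 0.413 -0.176  0.064]
1.2 False 26.2 [0.33  0.088] [ 0.266 -0.214  0.636]
1.05 False 26.59 [ 0.692 -0.098] [ 2.752 -1.012  2.223]
0.9 False 26.98 [ 0.644 -0.27 ] [ 4.472 -1.495  2.688]
0.75 False 27.38 [ 0.281 -0.208] [ 3.705 -1.597  1.325]
0.6 False 27.77 [-0.058  0.02 ] [ 2.803 -0.141  0.731]
0.5 False 28.07 [-0.301  0.101] [-0.114 -0.16  -0.768]
0.4 False 28.38 [-0.488  0.26 ] [-0.221  0.129  0.117]
0.3 False 28.69 [-0.302  0.233] [ 0.135 -0.599 -0.794]
0.2 False 29.0 [-0.04  0.03] [-0.103  0.16   0.704]
0.1 False 29.31 [ 0.131 -0.196] [ 0.731 -0.417 -0.474]
0.03 False 29.57 [ 0.301 -0.35 ] [ 0.721 -0.074  0.306]
```

The force rose and then dropped away as the lever passed centre. I'll feel gently that it is home, then look.

```bash
python3 - <<'E'
from h import *
for o in (17,15,13,11):
    hit=manip.move_straight(W(*lev(0,o),80),down(levyaw(0)),speed=20,force_limit=8)
    f,x,s=favg(4);print(o,hit,x-lev(0,o),f)
    if hit or np.hypot(*f[:2])>4:break
manip.move_straight(W(*lev(0,32),80),speed=80)
manip.move_straight(W(*lev(0,32),150),speed=200)
manip.movep(W(-20,-40,260),down(np.pi/2+TH));st,_=snap("wrist","w7")
manip.movep(W(70,0,200),down(np.pi/2+TH));st2,_=snap("wrist","w8")
print(st,st2,manip.read_state()["time_s"])
im=cv2.imread("pics/w7.png");cv2.imwrite("pics/w7a.png",cv2.resize(im[0:300,170:470],None,fx=2,fy=2,interpolation=2))
im=cv2.imread("pics/w8.png");cv2.imwrite("pics/w8a.png",cv2.resize(im[150:330,210:430],None,fx=3.3,fy=3.3,interpolation=2))
E
```

```text
17 True [ 1.431 -4.086] [-0.283  0.074  0.102]
(array([539.785,   5.893, 258.785]), array([-3.128, -0.296,  0.003])) (array([596.333, -75.514, 198.732]), array([-3.127, -0.295,  0.003])) 32.4417
```

View pics/w7a.png

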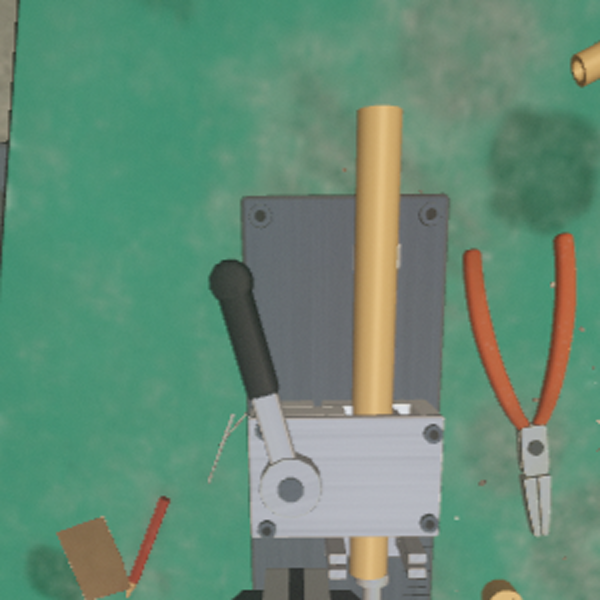

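View pics/w8a.png

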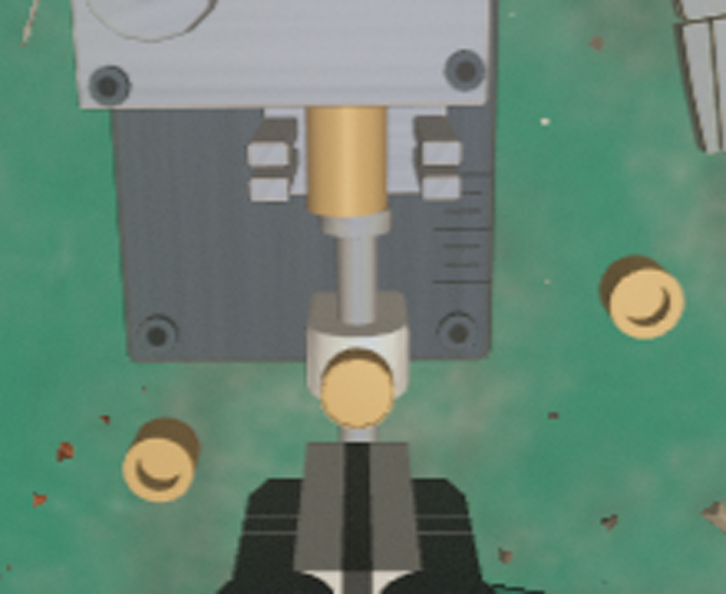

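```bash
python3 - <<'E'
from h import *
st=(np.array([539.785,5.893,258.785]),np.array([-3.128,-0.296,0.003]))
g=lambda u,v,z:J(onz((170+u/2,v/2),z,st=st))
pv=g(291,489,80);k=g(232,281,74);r=g(261,394,74)
for d in (k-pv,r-pv,k-[0,-42],k-r):print(d,np.linalg.norm(d),np.degrees(np.arctan2(d[1],d[0]))%360)
print("tail",g(380,107,50),"head",g(374,413,50),"corners",g(242,197,12),g(449,195,12))
st0=(np.array([674.4357,-0.0158,252.3226]),np.array([3.1415,0,-.0029]))
pv=onz((167.6,240.6),80,st=st0);k=onz((80+92/3.3,465/3.3),74,st=st0);r=onz((130+45/3.3,170+85/3.3),74,st=st0)
for d in (J(k)-J(pv),J(r)-J(pv),J(k)-J(r)):print("start",d,np.degrees(np.arctan2(d[1],d[0]))%360)
s6=(np.array([596.501,-74.985,198.434]),np.array([-3.127,-.297,.004]));s8=(np.array([596.333,-75.514,198.732]),np.array([-3.127,-.295,.003]))
for s,tv,dv,sc in((s6,216,213,(464,73)),(s8,215,213,(464,70))):
  q=lambda u,v,z:J(onz((210+u/3.3,150+v/3.3),z,st=s))
  print("tubefront",q(345,tv,50),"rim",q(380,dv,49),"screw",q(*sc,61))
E
```

```text
[-90.194 -24.815] 93.54532099822042 195.3831226365568
[-42.117 -13.225] 44.14472015570859 197.43215287917644
[-91.154 -25.333] 94.60872854931092 195.53128043874588
[-48.077 -11.59 ] 49.454021476941875 193.55415211605984
tail [-162.673   -4.257] head [-30.09   -2.745] corners [-130.954  -66.891] [-131.8     35.175]
start [-90.75  -25.329] 195.59492509963567
start [-41.508 -11.011] 194.85715864029694
start [-49.242 -14.318] 196.21272467865396
tubefront [55.848 -2.589] rim [55.319  5.825] screw [21.106 24.068]
tubefront [56.132 -2.741] rim [55.859  5.683] screw [20.978 23.968]
```

The lever reads 195.4°, against 195.6° at the start, so it is home. The tube front still looks about 2 mm off sideways, so I'll take a view from the starting pose to compare directly with the original clamped state.

```bash
python3 - <<'E'
from h import *
manip.movej([-0.1081,0.4778,0.0223,1.5565,-0.0115,1.1093,-0.0831]);manip.gripper_open()
manip.sleep(.3)
st,_=snap("wrist","w9");print(st,manip.read_state()["time_s"])
snap("side","s9")
a=cv2.imread("pics/wrist0.png");b=cv2.imread("pics/w9.png")
o=np.hstack([cv2.resize(i[60:340,90:290],None,fx=2,fy=2,interpolation=2) for i in(a,b)]);cv2.imwrite("pics/cmp.png",o)
# tube edges per row (brass mask)
for n,i in(("start",a),("now",b)):
    h=cv2.cvtColor(i,cv2.COLOR_BGR2HSV);m=cv2.inRange(h,(12,70,80),(30,255,255))
    for r in(70,100,130,160,180):
        c=np.where(m[r,140:230])[0]+140;print(n,r,c.min(),c.max(),end=" | ")
    print()
E
```

```text
(array([674.42 ,   0.021, 252.289]), array([ 3.141,  0.   , -0.003])) 34.125
start 70 166 190 | start 100 175 198 | start 130 184 207 | start 160 193 215 | start 180 199 221 | 
now 70 168 191 | now 100 176 199 | now 130 185 207 | now 160 194 216 | now 180 200 221 |
```

View pics/cmp.png

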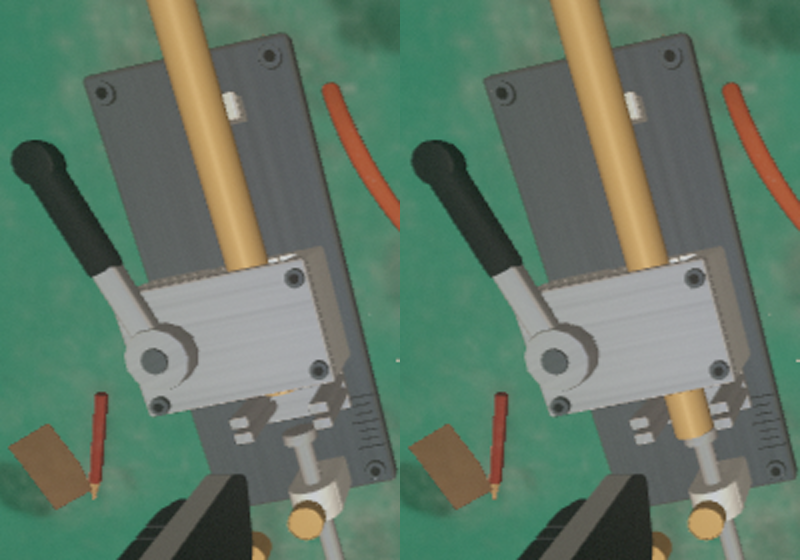

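```bash
python3 - <<'E'
from h import *
a=cv2.imread("pics/wrist0.png",0).astype(np.float32);b=cv2.imread("pics/w9.png",0).astype(np.float32)
for n,(y0,y1,x0,x1) in {"rod tail":(328,356,240,272),"thumbscrew":(305,335,228,262),"base":(80,120,215,250),"pliers":(80,245,248,340),"blank":(260,295,305,340)}.items():
    p,q=a[y0:y1,x0:x1],b[y0:y1,x0:x1];print(n,cv2.phaseCorrelate(p,q,cv2.createHanningWindow(p.shape[::-1],5)))
print(manip.read_state()["ft_force"],manip.read_state()["joint_vel"])
E
```

```text
rod tail ((0.06303694558720707, 0.03629687023300221), 0.944128597031037)
thumbscrew ((0.08018361533362395, -0.04805926015696649), 0.9837108543625585)
base ((0.024869450847699426, 0.1318308500587939), 1.077541611591975)
pliers ((0.24828771844251918, 0.16087477892023117), 1.0110868324836095)
blank ((0.24246035656111076, -0.06096038859137565), 1.0603254878962483)
[-0.481 -0.186 -0.097] [ 0.     0.    -0.     0.    -0.002 -0.001 -0.002]
```

The rod has shifted less than 0.1 px, so it has not moved. The pliers and the one blank in view shifted by 0.3 px or less. The tube is back on its original clamped line and the lever is home, so I'm handing in.

```bash
python3 -c "
from workcell import manip
manip.job_done();print(manip.read_state()['time_s'])"
```

```text
the job is handed in; nothing more can be done
the job is handed in; nothing more can be done
```

I set the tube against the stop, clamped it there and handed the job in at about 34 s; no verdict was reported.

**What I did**
- **Opening:** I pushed the lever open with closed fingers to about 1.5 rad.
- **Feeding:** I gripped the tube's tail and fed it forward about 23 mm against a drag of about 7 N. At the stop the force rose by about 4 N, and I held it there for about 1 s.
- **Clamping:** I released the tube and pushed the lever back over centre until it was home, then moved the arm clear.

**Last checks**
- **Lever:** it measured 195.4°, against 195.6° at the start, so it is home.
- **Tube:** the front end is up against the stop disc in the picture, and the tail is at x ≈ -163 mm, matching the distance fed. The tube is back on its original clamped line to within 1–2 px.
- **Stop rod:** it shifted less than 0.1 px between the first and last pictures, so it has not moved.
- **Other items:** the pliers and the one ring blank I compared have not moved. I did not compare the second blank or the bur stand; the arm kept well away from both.

**What disagreed or was not checked**
- **Sideways offset:** the close-up still showed the tube front about 2 mm to one side of the stop disc, which is inside the 4 mm allowed.
- **Lever feel:** the last gentle push on the lever stopped early on its 8 N limit, about 4 mm short of its target. The force then read near zero, so I judged the lever from the pictures.
- **Clamp force:** I could not measure the shoe's force directly. I inferred it from the lever being home and the tube's position.

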